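# Open the desk power box and switch on the laptop's socket

### The arm

A 6-joint arm with a two-finger parallel gripper is mounted at the origin on a cart in front of the work surface, level with it; the furniture and walls round the work are solid. World frame = base frame: x ahead of the robot, y to its left, z up, the work surface at z = 0. Lengths are in m, angles in rad, forces in N, time in s.
With the tool pointing down it reaches from about 0.3 to 0.825 m from the base axis. Payload 5.4 kg.
Tool frame: the origin (TCP) lies at the very end of the fingers, on their centre line; the grasp point (between the pads) lies 19 mm behind it; z points along the fingers, x is the direction in which the jaws open and shut, and the axes are right-handed (so a half turn about z gives the same grasp; the last joint's range is limited). The gripper opens to 92 mm and grips with 3 to 60 N. Pads are 20 mm wide; open, the fingers measure 128 mm over their backs; the gripper's body (75 mm by 189 mm) begins 69 mm behind the grasp point.
Start: joints at [-1.377, 0.158, 1.597, -0, 1.386, -0.21], TCP at [0.226, -0.529, 0.184] pointing down, gripper open.
Joint ranges: [-2.91, 2.91], [-0.94, 2.29], [0.18, 2.7], [-1.29, 4.43], [0.17, 2.64], [-3, 3]. Speed limits (rad/s): [2.57, 2.57, 3.14, 3.14, 3.14, 3.14].

### API

Orientations are given as a rotation vector (axis times angle).
In Python, from workcell import bot gives the robot as it stands. Calls block until the motion is done:
- bot.goto(position, orientation): joint-space move of the TCP to a pose.
- bot.line_to(position, rot=None, max_speed=0.15): straight line of the TCP; rot=None keeps the orientation; max_speed is the mean speed in m/s.
- bot.set_joints(angles): joint-space move.
- bot.set_gripper(opening, newtons=None): opening from 0.0 (shut) to 1.0 (fully open); newtons is the grip in N (None keeps the last); returns when the fingers have stopped.
- bot.hold(seconds).
- bot.inverse_kinematics(position, orientation): joint angles nearest the present ones, or None.
- bot.read_camera(name): name is "scene" or "top"; returns a dict with "pixels" (420x560x3 uint8, blue, green, red), "fx", "fy", "cx", "cy" (pixels), "R" (3x3) and "t" (3): a world point X has camera coordinates R X + t. Camera axes: x right, y down, z forward; pixel columns grow to the right and rows downward; lengths in m; the calibration is good to about 2 mm. A picture is of the moment at which its call begins. There is no depth.
A pose or a line that the arm cannot do raises bot.MotionError and nothing moves.
- bot.job_done(): hands the job in, once; it reports no verdict.
Readings, each from a call of its own:
- bot.current_clock(): time.
- bot.current_joints(): joint angles.
- bot.current_joint_vel(): joint speeds.
- bot.current_effort(): joint torques, N m.
- bot.current_ee_pos(): TCP position.
- bot.current_tool_rot(): TCP orientation.
- bot.current_contact_force(): force on the tool from outside, world axes, zero at the start.
- bot.current_ft_torque(): the same for the moment, N m.
- bot.current_opening(): opening from 0.0 (shut) to 1.0 (fully open).
Only numpy, scipy, OpenCV 4.12 (cv2) and the standard library are available. Lean on these libraries where they do the work, as an engineer would, in place of code of your own. Each camera call takes 0.05 s, during which the arm holds its last target. There are 200 camera calls.

### The job

The laptop's charger needs power from the black power box with the metal lid. Using only your fingertips, and without gripping, forcing or picking up anything, flip the lid up by its front lip and over backwards until it stays fully open by itself, then press the raised front end of the green rocker switch inside all the way down. Leave the red switch off and everything else on the desk where it is.

Things in the scene. Friction and masses are not known exactly. Their poses are not given: they have to be found in the camera images.
- power_box: Power box screwed to the desk (cannot move): black housing 114 (x, depth) x 220 (y, width) x 45 mm high, origin at the centre of its underside on the desk, x pointing to its rear (hinge side), y to its left, z up. It can stand turned by up to 0.3 rad. On its top, under the lid, a white socket sits in the middle and a rocker switch 62 mm to each side of it; green and red may be on either side. Nothing stands behind it within the lid's swing.
- lid (a joint): Hinge angle of the metal lid, rad: 0 closed, grows as the front rises, stops at 1.92 (leaning back, fully open). The lid is an dark grey steel shell 120 mm deep, 226 mm wide, 20 mm high with 3 mm walls, open below, about 0.2 kg, on a free-moving hinge. Below about 1.25 rad its weight shuts it, beyond about 1.4 rad its weight swings it fully open. No latch.
- lid_hinge (a point): Point on the hinge axis at mid width: 60 mm behind the box's centre, 47 mm above the desk. The axis is the box's y.
- lid_lip (a point): Middle of the lid's thumb lip, moving with the lid. The lip is a plate 80 mm wide (box y), 3 mm thick, 24 mm long, flared forward and upward at 45 degrees from the lid's front top edge; a fingertip fits in front of and beneath it. Closed, this point is 64 mm ahead of the box's centre (toward -x), 73 mm above the desk, and the lip's outer edge is 10 mm further forward and up. Its frame is the lid's: equal to the box's when closed.
- green_rocker (a joint): Tilt of the green rocker, rad: 0 off (front end raised), 0.32 fully on (front end down). It stays where it is left; about 3 N on its front end move it.
- green_press (a point): Point to press on the green rocker: on the top face of its front half, 16 mm ahead of the pivot (which lies along the box's y) and 8 mm from the front edge. Rocker 30 mm wide (y), 48 mm long (x). Off, the front half slopes up toward the robot and this point is 56 mm above the desk; pressed on, the half is level, 50 mm above the desk.
- red_rocker (a joint): Tilt of the red rocker, rad: 0 off, 0.32 on; the same switch in red, to be left off.
- red_press (a point): The same point on the red rocker's front half; the two switches are 124 mm apart.
- charger: Loose laptop power brick, black, 45 x 105 x 26 mm, lying to the right of the box; origin at the centre of its underside.
- phone: Loose phone, black, 148 x 72 x 8 mm, lying flat in front of the box on its left half; origin at the centre of its underside.
- pencil: Loose dark green pencil, 7 x 123 x 7 mm, lying in front of the box on its right half; origin at the centre of its underside.
- glue_stick: Loose glue stick standing upright, 25 mm across, 90 mm high, at the left of the desk; origin at the centre of its underside.
- tape_roll: Loose roll of tape lying flat, 96 mm across, 25 mm high, at the back right; origin at the centre of its underside.
- car_keys: Loose bunch of keys with a red tag, 84 x 118 x 8 mm, at the front right; origin at the centre of its underside.
- orange_book: Loose orange paperback, 126 x 198 x 20 mm, flat at the back left; origin at the centre of its underside.
- black_book: Loose black paperback, 126 x 185 x 34 mm, lying on the orange one; origin at the centre of its underside.

How it is judged:
On the way, in this order (a step that is already met when the one before it is completed fails the run):
1. the lid rests fully open, untouched (value of joint lid above 1.8 rad and contact force between the arm and lid below 0.1 N), for 0.2 s.
2. the green rocker is pressed fully on (value of joint green_rocker above 0.27 rad and value of joint lid above 1.8 rad), for 0.1 s.
At the end, for the whole second after the job is handed in: The lid stays open by itself at more than 1.8 rad (stop at 1.92), the green rocker is on (more than 0.27 of 0.32 rad), the red rocker is off (less than 0.06 rad), and no loose thing is more than 20 mm from where it was (all of step 2 and value of joint red_rocker below 0.06 rad and not (distance of charger from where it was at the start of the episode above 0.02 m) and not (distance of phone from where it was at the start of the episode above 0.02 m) and not (distance of pencil from where it was at the start of the episode above 0.02 m) and not (distance of glue_stick from where it was at the start of the episode above 0.02 m) and not (distance of tape_roll from where it was at the start of the episode above 0.02 m) and not (distance of car_keys from where it was at the start of the episode above 0.02 m) and not (distance of orange_book from where it was at the start of the episode above 0.02 m) and not (distance of black_book from where it was at the start of the episode above 0.02 m)); the robot touches nothing.
It fails at once if a loose thing on the desk is shifted or picked up (moved more than 20 mm) (distance of any of charger, phone, pencil, glue_stick, tape_roll, car_keys, orange_book, black_book from where it was at the start of the episode above 0.02 m).
It fails at once if the red switch is pressed (more than 0.1 rad) (value of joint red_rocker above 0.1 rad).
It fails at once if the lid is gripped or forced (more than 25 N between arm and lid) (contact force between the arm and lid above 25 N).
It also fails if it takes over 48 s, if anything falls off the work surface, if the arm or the gripper's body presses on something with over 40 N, if the wrist force passes 120 N, or if a joint passes its speed limit or range.

## Working session

There is one attempt and no reset: what is moved stays moved. The work goes in short steps, each a Python script; the robot and the scene stay as the last script left them, time stands still between calls to the robot, and variables do not carry over. Pictures are saved under pics/ and viewed, about 8 in all and at most 12, crops included, and the job is handed in when it is done.

```bash
mkdir -p pics; ls; python3 - <<'E'
from workcell import bot
import cv2,numpy as np
for n in("scene","top"):
    c=bot.read_camera(n); cv2.imwrite(f"pics/{n}0.png",c["pixels"])
    print(n,c["fx"],c["fy"],c["cx"],c["cy"],np.round(c["R"],4).tolist(),np.round(c["t"],4).tolist())
print(bot.current_clock(),bot.current_tool_rot())
E
```

```text
pics
scene 481.58318815386355 481.58318815386355 277.5644768851004 211.36381921862844 [[-0.5152, -0.857, -0.0077], [-0.6047, 0.3698, -0.7054], [0.6074, -0.3588, -0.7088]] [0.1701, 0.4264, 0.9956]
top 520.661028991848 520.661028991848 283.4676000612203 209.63563038407696 [[0.0231, -0.9996, 0.013], [-0.9974, -0.024, -0.0683], [0.0686, -0.0114, -0.9976]] [-0.1659, 0.51, 1.4091]
0.1 [-2.62077898e+00  1.73014695e+00  1.90063211e-03]
```

View pics/top0.png

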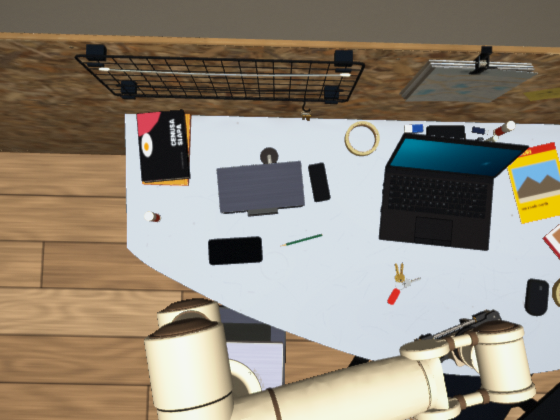

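View pics/scene0.png

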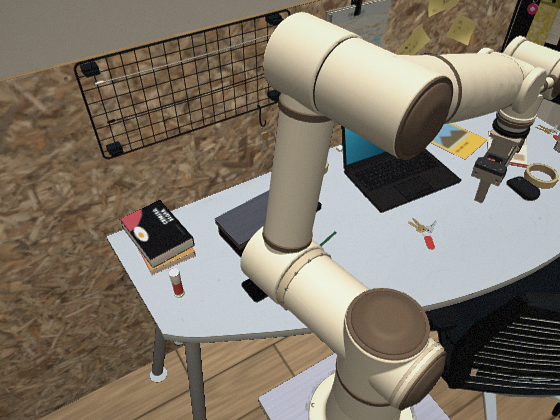

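The top view shows the box lid at about (218–305, 160–215), with the lip at (263, 211). The phone is at (235, 250), the pencil at (302, 240) and the charger at (319, 182). I'll enlarge the box area for corner positions.

```bash
python3 - <<'E'
import cv2
im=cv2.imread("pics/top0.png")[140:270,195:345]
cv2.imwrite("pics/crop0.png",cv2.resize(im,None,fx=5,fy=4.6 if 0 else 5,interpolation=cv2.INTER_CUBIC)[:600*2][:650])
E
```

```text
(no output)
```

View pics/crop0.png

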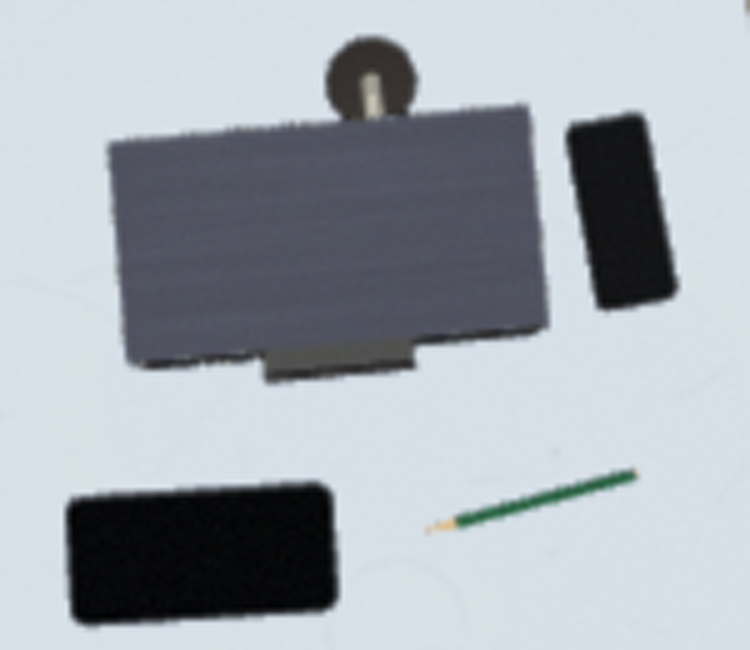

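The crop (×5, offset 195,140) gives these lid corners: rear-left (108,142), rear-right (528,105), front-right (548,327), front-left (128,360). The lip's outer corners are (265,378) and (414,366). Next I fit the box pose.

```bash
cat > h.py <<'E'
import numpy as np,cv2
from scipy.optimize import least_squares
from scipy.spatial.transform import Rotation as Rn
def proj(c,X):
    p=np.asarray(X)@np.array(c["R"]).T+c["t"]
    return np.c_[c["fx"]*p[:,0]/p[:,2]+c["cx"],c["fy"]*p[:,1]/p[:,2]+c["cy"]]
def box(p,L):   # box frame -> world, p=(x,y,yaw)
    L=np.atleast_2d(L); return L@Rn.from_euler("z",p[2]).as_matrix().T+[p[0],p[1],0]
E
python3 - <<'E'
from h import *
from workcell import bot
c=bot.read_camera("top")
px=np.array([[108,142],[528,105],[548,327],[128,360],[265,378],[414,366]])/5+[195,140]-.4
L=np.array([[.06,.113,.066],[.06,-.113,.066],[-.06,-.113,.066],[-.06,.113,.066],[-.074,.04,.083],[-.074,-.04,.083]])
for s in (slice(0,4),slice(0,6)):
    r=least_squares(lambda p:(proj(c,box(p,L[s]))-px[s]).ravel(),[.6,0,0])
    print(r.x,np.round(r.fun.reshape(-1,2),2).tolist())
p=r.x
def ray(uv,z):
    R=np.array(c["R"]);t=np.array(c["t"]);d=R.T@[(uv[0]-c["cx"])/c["fx"],(uv[1]-c["cy"])/c["fy"],1];o=-R.T@t
    return o+d*(z-o[2])/d[2]
for n,q,z in [("phone tr",(330,487),.008),("phone tl",(68,498),.008),("pencil tip",(428,530),.004),("pencil end",(635,473),.004),("charger bl",(600,308),.026),("charger tl",(568,125),.026),("grommet",(370,75),0)]:
    w=ray(np.array(q)/5+[195,140],z); print(n,w.round(3),(Rn.from_euler("z",-p[2]).apply(w-[p[0],p[1],0])).round(3))
print("lip",box(p,[-.064,0,.073]),"hinge",box(p,[.06,0,.047]),"press",box(p,[[-.016,.062,.056],[-.016,-.062,.056]]))
E
```

```text
[ 0.57133096 -0.09024565  0.10999478] [[-0.17, -0.52], [0.39, -0.24], [0.41, 0.02], [-0.62, 0.72]]
[ 0.57091328 -0.09033122  0.10989447] [[-0.14, -0.37], [0.42, -0.08], [0.44, 0.18], [-0.6, 0.88], [-0.4, -0.2], [0.29, -0.42]]
phone tr [ 0.436 -0.094  0.008] [-0.134  0.011  0.008]
phone tl [0.427 0.05  0.008] [-0.128  0.155  0.008]
pencil tip [ 0.414 -0.148  0.004] [-0.162 -0.041  0.004]
pencil end [ 0.448 -0.262  0.004] [-0.141 -0.157  0.004]
charger bl [ 0.537 -0.239  0.026] [-0.05  -0.145  0.026]
charger tl [ 0.638 -0.22   0.026] [ 0.052 -0.136  0.026]
grommet [ 0.667 -0.11   0.   ] [ 0.094 -0.03   0.   ]
lip [[ 0.50729935 -0.09735032  0.073     ]] hinge [[ 0.63055134 -0.08375082  0.047     ]] press [[ 0.54821004 -0.03046     0.056     ]
 [ 0.56180955 -0.15371199  0.056     ]]
```

```bash
cat >> h.py <<'E'
P=np.array([.57105,-.0903,.10995]); H=np.array([.06,.047]); SGN=-1
def rot(phi):   # tool pitched phi below horizontal, jaws along box y
    z=np.array([np.cos(phi),0,-np.sin(phi)]); x=np.array([0,SGN,0.])
    M=Rn.from_euler("z",P[2]).as_matrix()@np.c_[x,np.cross(z,x),z]
    return Rn.from_matrix(M).as_rotvec()
def tcp(E,phi): # E: box (x,z) of the fingertip's upper end edge
    return box(P,[E[0]-.010*np.sin(phi),0,E[1]-.010*np.cos(phi)])[0]
def arc(E0,th):
    r=np.array(E0)-H; c,s=np.cos(th),np.sin(th)
    return H+[c*r[0]+s*r[1],-s*r[0]+c*r[1]]
PH=lambda th: np.pi/4+th/2
E0=np.array([-.0670,.0725])
E
python3 - <<'E'
import h; from h import *
from workcell import bot
for s in(1,-1):
    h.SGN=s
    for th in(0,.5,1,1.5):
        q=bot.inverse_kinematics(tcp(arc(E0,th),PH(th)),rot(PH(th)));print(s,th,tcp(arc(E0,th),PH(th)).round(3),None if q is None else np.round(q,2))
    for x,z in((-.087,.0525),(-.13,.13)): 
        q=bot.inverse_kinematics(tcp((x,z),PH(0)),rot(PH(0)));print(x,None if q is None else np.round(q,2))
    for y in(.062,-.062):
        q=bot.inverse_kinematics(box(P,[-.018,y,.05])[0],rot(np.pi/2));print(y,None if q is None else np.round(q,2))
E
```

```text
1 0 [ 0.497 -0.098  0.065] [-0.91 -0.37  2.57  1.04  0.78  2.98]
1 0.5 [ 0.524 -0.096  0.125] [-0.66 -0.32  2.27  0.49  0.85 -2.6 ]
1 1 [ 0.574 -0.09   0.165] [-0.46 -0.05  1.88  0.17  1.07 -2.2 ]
1 1.5 [ 0.637 -0.083  0.175] [-0.33  0.31  1.44  0.02  1.36 -2.01]
-0.087 [-0.98 -0.37  2.62  1.07  0.8   2.88]
-0.13 None
0.062 [-0.28  0.23  1.79 -0.    1.12 -1.96]
-0.062 [-0.48  0.31  1.7  -0.    1.13 -2.16]
-1 0 [ 0.497 -0.098  0.065] [-0.91 -0.37  2.57  1.04  0.78 -0.16]
-1 0.5 [ 0.524 -0.096  0.125] [-0.66 -0.32  2.27  0.49  0.85  0.54]
-1 1 [ 0.574 -0.09   0.165] [-0.46 -0.05  1.88  0.17  1.07  0.94]
-1 1.5 [ 0.637 -0.083  0.175] [-0.33  0.31  1.44  0.02  1.36  1.13]
-0.087 [-0.98 -0.37  2.62  1.07  0.8  -0.27]
-0.13 [-1.17 -0.88  2.69  0.82  1.19  0.03]
0.062 [-0.28  0.23  1.79  0.    1.12  1.18]
-0.062 [-0.48  0.31  1.7   0.    1.13  0.98]
```

```bash
cat >> h.py <<'E'
PH=lambda th: np.radians(60)+.32*th
PRE=[np.array([-.125,.14]),np.array([-.090,.060])]
E
python3 - <<'E'
from h import *
from workcell import bot
for E in PRE:
    q=bot.inverse_kinematics(tcp(E,PH(0)),rot(PH(0)));print(tcp(E,PH(0)).round(3),None if q is None else np.round(q,2))
for th in(0,.25,.5,1,1.5):
    q=bot.inverse_kinematics(tcp(arc(E0,th),PH(th)),rot(PH(th)));print(th,None if q is None else np.round(q,2))
E
```

```text
[ 0.438 -0.105  0.135] [-0.87 -0.63  2.44  0.49  1.08  0.41]
[ 0.473 -0.101  0.055] [-0.77 -0.34  2.43  0.58  0.78  0.33]
0 [-0.71 -0.29  2.37  0.56  0.77  0.4 ]
0.25 [-0.64 -0.27  2.25  0.39  0.86  0.61]
0.5 [-0.56 -0.2   2.12  0.27  0.96  0.77]
1 [-0.43  0.02  1.8   0.11  1.15  1.  ]
1.5 [-0.33  0.3   1.45  0.02  1.35  1.13]
```

```bash
python3 - <<'E'
from h import *
from workcell import bot
bot.set_gripper(0.0)
bot.goto(tcp(PRE[0],PH(0)),rot(PH(0)))
print(bot.current_clock(),bot.current_ee_pos(),tcp(PRE[0],PH(0)),bot.current_contact_force(),bot.current_opening())
bot.line_to(tcp(PRE[1],PH(0)),max_speed=.1)
print(bot.current_clock(),bot.current_ee_pos(),bot.current_contact_force())
a=bot.read_camera("top"); b=bot.read_camera("scene")
im=cv2.resize(a["pixels"][130:270,190:350],None,fx=3.2,fy=3.2,interpolation=cv2.INTER_CUBIC)
cv2.imwrite("pics/pre.png",cv2.hconcat([im[:420],b["pixels"][:420,200:420][:, :220]][:2]) if im.shape[0]>=420 else im)
E
```

```text
3.2 [ 0.43856623 -0.10596641  0.13577418] [ 0.43819684 -0.10496635  0.135     ] [-0.11685687 -0.32987718  0.04174195] 0.006175530149645442
4.225 [ 0.47324055 -0.10150537  0.05550437] [-0.36382874 -0.10552766 -0.05315552]
```

View pics/pre.png

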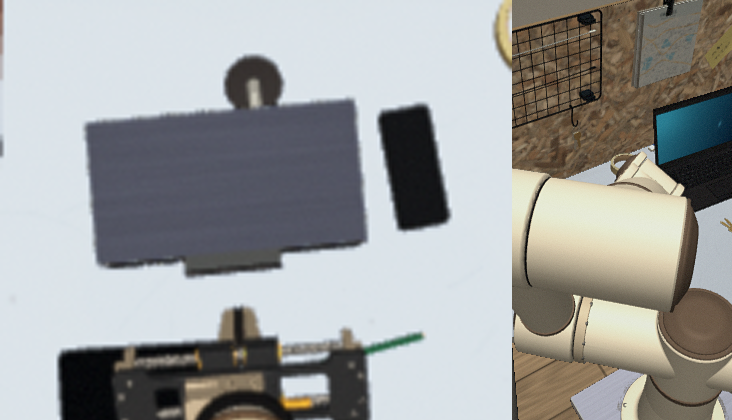

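Top view: the closed fingertip at (238,308) is centred in front of the lip at (235,265), and nothing has been touched. Next it goes under the lip and lifts along the arc.

```bash
python3 - <<'E'
from h import *
from workcell import bot
bot.line_to(tcp(E0-.006,PH(0)),max_speed=.06)
print(bot.current_clock(),bot.current_contact_force().round(2))
for th in np.arange(.1,.75,.1):
    bot.line_to(tcp(arc(E0,th),PH(th)),rot(PH(th)),max_speed=.06)
    f=np.array(bot.current_contact_force()); print(round(th,2),round(bot.current_clock(),2),f.round(2))
    if np.linalg.norm(f)>8: print("ABORT");break
a=bot.read_camera("top")
cv2.imwrite("pics/mid.png",cv2.resize(a["pixels"][110:270,190:350],None,fx=3.5,fy=3.5,interpolation=cv2.INTER_CUBIC))
E
```

```text
4.775 [-0.25  0.57 -0.23]
0.1 5.28 [ 0.34 -1.18 -0.84]
0.2 5.64 [-0.49 -0.41 -0.04]
0.3 6.01 [-0.52 -0.   -0.83]
0.4 6.38 [ 0.12 -0.65 -0.18]
0.5 6.74 [ 0.06  0.23 -0.12]
0.6 7.11 [ 0.29 -0.03 -1.05]
0.7 7.47 [0.32 0.28 0.02]
```

View pics/mid.png

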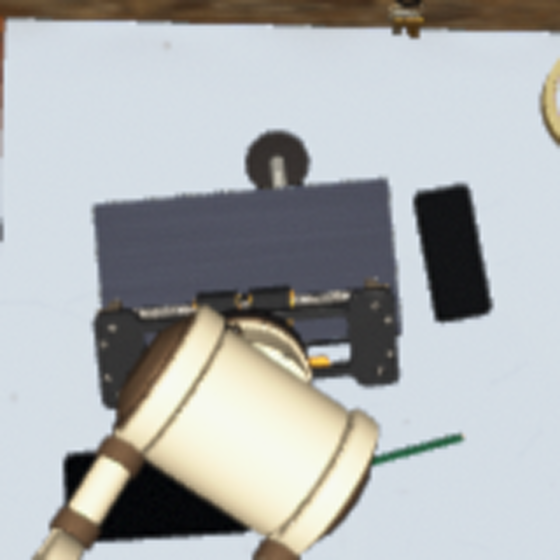

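The lid did not lift: its front-right corner is still at the closed position, (402,335) in this crop. The tip slipped off past the lip's outer edge because the finger is thinner than I assumed. I'll back out, find the lid's front wall with a guarded advance from below, then lift.

```bash
cat >> h.py <<'E'
def force(bot,n=5):
    f=[]
    for _ in range(n): bot.hold(.02); f.append(bot.current_contact_force())
    return np.mean(f,0)
def T(x,z,y=0): return box(P,[x,y,z])[0]
E
python3 - <<'E'
from h import *
from workcell import bot
bot.line_to(tcp(PRE[0],PH(0)),rot(PH(0)),max_speed=.12)
bot.line_to(T(-.095,.050),max_speed=.12)
bot.line_to(T(-.080,.050),max_speed=.08)
f0=force(bot); print(f0.round(2))
for x in np.arange(-.0785,-.0615,.0015):
    bot.line_to(T(x,.050),max_speed=.03)
    f=force(bot,4)-f0; print(round(x,4),f.round(2))
    if np.linalg.norm(f)>2.5: print("contact"); break
print(bot.current_clock(),bot.current_ee_pos(),T(x,.05))
E
```

```text
[-0.17  0.18  0.3 ]
-0.0785 [-0.01 -0.44 -0.1 ]
-0.077 [ 0.2  -0.36 -0.27]
-0.0755 [-0.09 -0.19 -0.11]
-0.074 [-0.01 -0.21 -0.14]
-0.0725 [-0.18 -0.01 -0.58]
-0.071 [-0.18 -0.01 -0.25]
-0.0695 [-4.49 -1.19  1.88]
contact
12.1083 [ 0.50165894 -0.09785988  0.04974465] [ 0.50196967 -0.09792614  0.05      ]
```

```bash
python3 - <<'E'
from h import *
from workcell import bot
bot.line_to(T(-.0720,.050),max_speed=.03)
f0=force(bot); print(f0.round(2))
ims=[]
for z in (.055,.060,.064,.068,.072,.078,.084,.090):
    bot.line_to(T(-.0720,z),max_speed=.03)
    f=force(bot,4)-f0; print(z,f.round(2))
    if np.linalg.norm(f)>9: print("ABORT"); break
    if z in(.068,.090): ims.append(cv2.resize(bot.read_camera("top")["pixels"][145:245,200:330],None,fx=3,fy=3,interpolation=cv2.INTER_CUBIC))
print(bot.current_clock())
cv2.imwrite("pics/lift.png",cv2.hconcat(ims))
E
```

```text
[ 0.46 -0.32  0.2 ]
0.055 [-0.7   0.35 -0.14]
0.06 [-0.37  0.54 -0.33]
0.064 [-0.37  0.16 -0.44]
0.068 [-1.07  0.23 -0.31]
0.072 [-0.75  0.17 -0.37]
0.078 [0.11 0.58 0.4 ]
0.084 [-0.56  0.19 -0.06]
0.09 [-0.2   0.71  0.26]
15.6083
```

View pics/lift.png

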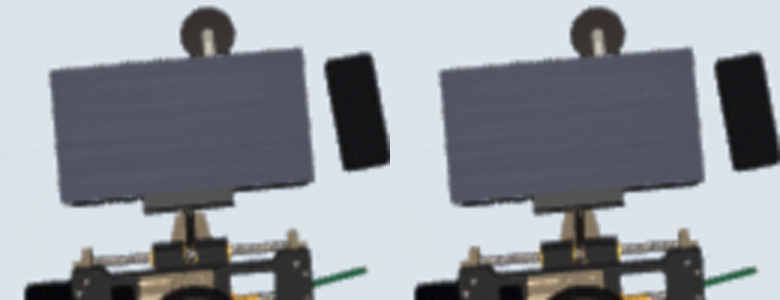

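Lid still closed in both frames; in the right frame the fingertip (585,212) ends at the lip's outer edge instead of overlapping it. So the finger tapers: it is thin at the end and thicker further back, and its flank met the lip before the tip got under. I need a flatter tool pitch, so I'll check reach.

```bash
python3 - <<'E'
from h import *
from workcell import bot
for ph in(35,40,45):
  for y in (-.015,.0,.015):
    o=[]
    for x,z in((-.11,.06),(-.09,.05),(-.075,.06),(-.067,.069)):
        q=bot.inverse_kinematics(T(x,z,y),rot(np.radians(ph))); o.append(None if q is None else np.round(q,2).tolist())
    print(ph,y,o[0],o[2],o[3])
r=np.radians
for th in(.2,.4,.6,.9,1.2,1.5):
    e=arc((-.067,.069),th); q=bot.inverse_kinematics(T(*e),rot(r(40)+r(47)*th/1.5)); print(th,e.round(3),None if q is None else np.round(q,2))
E
```

```text
35 -0.015 None [-1.09, -0.25, 2.63, 1.34, 0.9, -0.61] [-1.06, -0.27, 2.62, 1.33, 0.89, -0.56]
35 0.0 None [-1.06, -0.3, 2.67, 1.34, 0.89, -0.59] [-1.03, -0.31, 2.65, 1.34, 0.87, -0.54]
35 0.015 None [-1.04, -0.35, 2.7, 1.35, 0.87, -0.56] [-1.0, -0.36, 2.68, 1.34, 0.85, -0.51]
40 -0.015 [-1.16, -0.44, 2.68, 1.11, 0.95, -0.41] [-1.02, -0.3, 2.6, 1.21, 0.83, -0.42] [-0.99, -0.31, 2.58, 1.19, 0.82, -0.37]
40 0.0 None [-0.99, -0.34, 2.62, 1.21, 0.82, -0.39] [-0.96, -0.35, 2.61, 1.19, 0.81, -0.34]
40 0.015 None [-0.96, -0.39, 2.65, 1.2, 0.8, -0.36] [-0.93, -0.39, 2.63, 1.19, 0.79, -0.31]
45 -0.015 [-1.07, -0.45, 2.63, 0.99, 0.9, -0.24] [-0.94, -0.32, 2.55, 1.06, 0.78, -0.22] [-0.92, -0.32, 2.53, 1.04, 0.78, -0.18]
45 0.0 [-1.05, -0.51, 2.66, 0.98, 0.89, -0.2] [-0.91, -0.36, 2.57, 1.05, 0.77, -0.19] [-0.89, -0.36, 2.55, 1.04, 0.76, -0.14]
45 0.015 [-1.02, -0.56, 2.69, 0.97, 0.89, -0.15] [-0.88, -0.39, 2.6, 1.05, 0.75, -0.15] [-0.85, -0.39, 2.57, 1.03, 0.75, -0.11]
0.2 [-0.06   0.094] [-0.85 -0.41  2.51  0.93  0.78  0.01]
0.4 [-0.048  0.117] [-0.74 -0.38  2.38  0.69  0.8   0.32]
0.6 [-0.032  0.137] [-0.63 -0.3   2.23  0.49  0.85  0.57]
0.9 [-0.002  0.16 ] [-0.5  -0.13  1.99  0.26  0.98  0.85]
1.2 [0.034 0.173] [-0.4   0.08  1.72  0.12  1.15  1.02]
1.5 [0.073 0.175] [-0.33  0.31  1.44  0.02  1.35  1.13]
```

```bash
cat >> h.py <<'E'
Y=-.015; PA=lambda th: np.radians(40)+np.radians(47)*th/1.5
E
python3 - <<'E'
from h import *
from workcell import bot
bot.line_to(T(-.105,.085,Y),max_speed=.12)
bot.line_to(T(-.085,.055,Y),rot(PA(0)),max_speed=.08)
f0=force(bot); print(f0.round(2))
for x in np.arange(-.080,-.0635,.002):
    bot.line_to(T(x,.055,Y),max_speed=.04)
    f=force(bot,4)-f0; print(round(x,4),f.round(2))
    if np.linalg.norm(f)>2.5: x-=.003; bot.line_to(T(x,.055,Y),max_speed=.04); print("contact, back to",x); break
for z in (.060,.066,.072,.080,.09):
    bot.line_to(T(x,z,Y),max_speed=.04)
    f=force(bot,4)-f0; print(z,f.round(2))
    if np.linalg.norm(f)>9: print("ABORT"); break
im=cv2.resize(bot.read_camera("top")["pixels"][145:245,200:330],None,fx=4,fy=4,interpolation=cv2.INTER_CUBIC)
cv2.imwrite("pics/lift2.png",im); print(bot.current_clock(),x)
E
```

```text
[0.21 0.19 0.24]
-0.08 [-0.72 -0.31  0.06]
-0.078 [-0.33 -0.17 -0.27]
-0.076 [-0.39 -0.42 -0.71]
-0.074 [-0.02 -0.08 -0.28]
-0.072 [-0.12 -0.01  0.12]
-0.07 [-0.33 -0.08 -0.17]
-0.068 [-0.36 -0.49 -0.2 ]
-0.066 [-0.12  0.3  -0.34]
-0.064 [-0.34 -0.14  0.04]
0.06 [-0.35  0.01 -0.22]
0.066 [-0.1   0.1  -0.19]
0.072 [-0.47  0.28 -0.01]
0.08 [-0.4   0.01  0.2 ]
0.09 [-0.71 -0.43 -0.37]
21.9167 -0.06399999999999999
```

View pics/lift2.png

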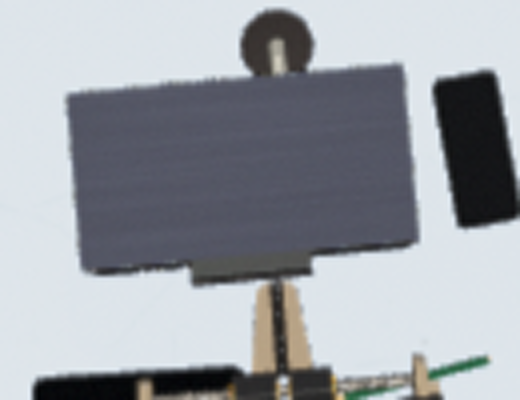

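```bash
python3 - <<'E'
from h import *
from workcell import bot
c=bot.read_camera("top"); p=bot.current_ee_pos(); print(p,T(-.064,.09,Y),rot(PA(0)),bot.current_tool_rot())
u=proj(c,[p,T(-.074,.083,Y),T(-.064,.09,Y)]); print(u.round(1),((u-[200,145])*4).round(0))
d=Rn.from_rotvec(bot.current_tool_rot()).as_matrix()[:,2]
for b in(.01,.02,.03,.06,.1): print(b,((proj(c,[p-b*d])-[200,145])*4).round(0))
E
```

```text
[ 0.50896397 -0.11209729  0.08972335] [ 0.50908239 -0.11223205  0.09      ] [-1.77893753  1.59335855 -0.7429953 ] [-1.77882903  1.59361672 -0.74244681]
[[267.7 209.2]
 [268.2 213.1]
 [267.8 209.2]] [[271. 257.]
 [273. 273.]
 [271. 257.]]
0.01 [[272. 268.]]
0.02 [[273. 279.]]
0.03 [[273. 290.]]
0.06 [[276. 325.]]
0.1 [[280. 373.]]
```

The TCP should project to (271,257) in the crop, but the visible fingertip ends at (278,283). The earlier frames agree: the closed fingers end about 22 mm short of the TCP, so the tip was never deep enough. I'll correct for that and retry.

```bash
cat >> h.py <<'E'
B=.022; Y=-.005
def tip(E,phi,t=.010): 
    s,c=np.sin(phi),np.cos(phi); return box(P,[E[0]-t*s+B*c,Y,E[1]-t*c-B*s])[0]
PC=lambda th: np.radians(50)+np.radians(37)*th/1.5
E0=np.array([-.066,.0705])
E
python3 - <<'E'
from h import *
from workcell import bot
for E in([-.10,.085],[-.09,.056],E0-.006): assert bot.inverse_kinematics(tip(E,PC(0)),rot(PC(0))) is not None
bot.line_to(tip([-.10,.085],PC(0)),rot(PC(0)),max_speed=.12)
bot.line_to(tip([-.09,.056],PC(0)),max_speed=.12)
bot.line_to(tip(E0-.006,PC(0)),max_speed=.06)
f=force(bot,3);print(f.round(2))
if np.linalg.norm(f)<5:
  for th in(.1,.2,.3,.4):
    bot.line_to(tip(arc(E0,th),PC(th)),rot(PC(th)),max_speed=.08)
    f=force(bot,2); print(th,f.round(2))
    if np.linalg.norm(f)>8: print("ABORT"); break
im=cv2.resize(bot.read_camera("top")["pixels"][145:245,200:330],None,fx=4,fy=4,interpolation=cv2.INTER_CUBIC)
cv2.imwrite("pics/lift3.png",im); print(bot.current_clock())
E
```

```text
[-0.28 -0.11 -0.08]
0.1 [-0.65 -0.5  -0.67]
0.2 [-0.36  0.29 -0.71]
0.3 [-0.73 -0.73 -0.84]
0.4 [-0.95 -0.5  -0.8 ]
24.8917
```

View pics/lift3.png

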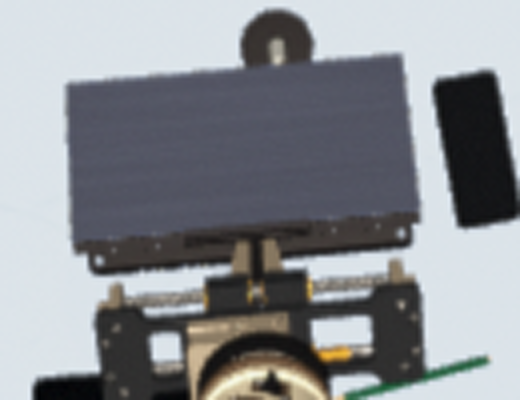

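The lid is now lifted: its front edge moved up to (75,240)–(418,215) and the housing shows beneath. Continuing the arc past the balance point.

```bash
python3 - <<'E'
from h import *
from workcell import bot
for th in np.arange(.5,1.61,.1):
    bot.line_to(tip(arc(E0,th),PC(th)),rot(PC(th)),max_speed=.08)
    f=np.array(bot.current_contact_force()); print(round(th,1),f.round(2),end=" ")
    if np.linalg.norm(f)>10: print("ABORT"); break
print()
e=arc(E0,1.6)
bot.line_to(tip([-.06,e[1]+.02],PC(1.5)),max_speed=.15)
bot.hold(.3)
a=bot.read_camera("top"); b=bot.read_camera("scene")
cv2.imwrite("pics/open.png",cv2.hconcat([cv2.resize(a["pixels"][110:250,200:330],None,fx=3,fy=3,interpolation=cv2.INTER_CUBIC),b["pixels"][:,200:560]]))
print(bot.current_clock(),bot.current_ee_pos())
E
```

```text
0.5 [-0.8   0.1  -0.47] 0.6 [-0.26  0.03 -0.59] 0.7 [-0.7  -0.42 -0.72] 0.8 [-0.73  0.82 -1.  ] 0.9 [-0.9  -0.13  0.21] 1.0 [-1.77  0.2  -0.67] 1.1 [-0.32 -0.05 -0.16] 1.2 [-0.54  1.19 -0.59] 1.3 [-0.94  0.44  0.14] 1.4 [-0.38 -0.3  -0.05] 1.5 [-0.22  0.36 -0.31] 1.6 [ 0.49 -0.76  0.18] 
30.025 [ 0.50328121 -0.10275004  0.16961697]
```

View pics/open.png

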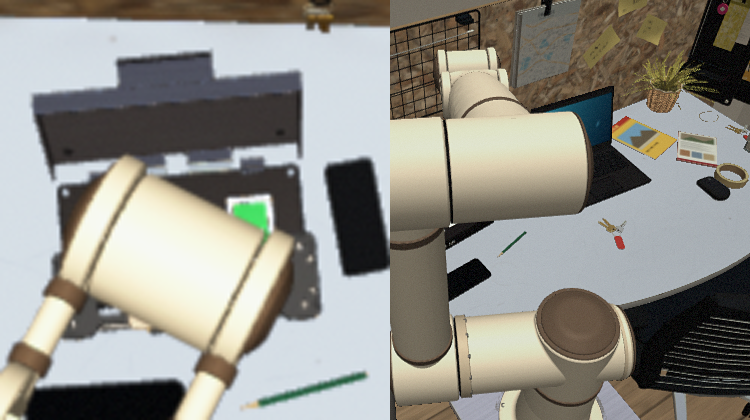

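Lid open and leaning back, its lip at (165,70). The green rocker is at (250,215), on the right side of the box, so I'll press there.

```bash
python3 - <<'E'
from h import *
from workcell import bot
G=lambda z: T(-.019,z-B,-.062)
bot.line_to(G(.125),rot(np.pi/2),max_speed=.15)
bot.line_to(G(.066),max_speed=.1)
f0=force(bot,4); print(bot.current_clock(),f0.round(2))
for z in np.arange(.062,.040,-.002):
    bot.line_to(G(z),max_speed=.04)
    f=force(bot,2)-f0; print(round(z,3),f.round(1),round(bot.current_ee_pos()[2]+B,4))
    if f[2]>9: break
bot.hold(.2); print(force(bot,3)-f0)
bot.line_to(G(.11),max_speed=.12)
bot.line_to(T(-.15,.20,-.10),max_speed=.2)
a=bot.read_camera("top")
cv2.imwrite("pics/pressed.png",cv2.resize(a["pixels"][110:250,190:340],None,fx=4,fy=4,interpolation=cv2.INTER_CUBIC))
print(bot.current_clock())
E
```

```text
31.6583 [ 0.36 -0.1   0.35]
0.062 [-0.2 -0.2 -0.8] 0.062
0.06 [-0.6  0.1 -0.9] 0.0599
0.058 [-0.7  0.1 -0.6] 0.0579
0.056 [-0.6 -0.3 -0.4] 0.0559
0.054 [-1.2  0.2 -0.6] 0.0539
0.052 [-0.4  0.2  0.1] 0.0518
0.05 [-0.2  0.1  0.2] 0.0499
0.048 [-0.8 -0.5  1.2] 0.048
0.046 [-1.  -0.1  0.9] 0.0459
0.044 [-0.7 -0.4 -0.4] 0.0439
0.042 [-2.2  0.7  3.6] 0.0423
[-1.96091225  0.40510155  5.17970929]
36.825
```

View pics/pressed.png

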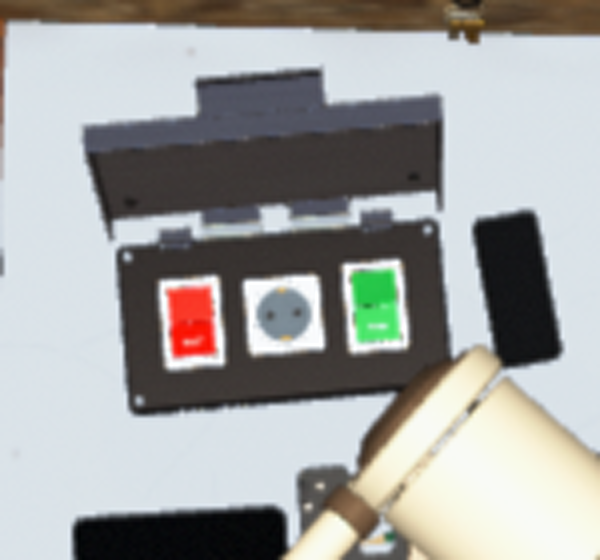

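Lid open, red rocker (190,320) unchanged, green (377,305) shaded differently. The press only reached about 5 N, so it may not be fully down. I'll press again to a firm stop.

```bash
python3 - <<'E'
from h import *
from workcell import bot
G=lambda z: T(-.019,z-B,-.062)
bot.line_to(G(.10),max_speed=.25)
bot.line_to(G(.048),max_speed=.12)
f0=np.array(bot.current_contact_force()); print(bot.current_clock())
for z in np.arange(.044,.029,-.001):
    bot.line_to(G(z),max_speed=.04)
    f=force(bot,2)-f0; print(round(z,3),f.round(1),round(bot.current_ee_pos()[2]+B,4))
    if f[2]>14 or bot.current_clock()>43.5: break
bot.hold(.15)
bot.line_to(G(.11),max_speed=.2)
bot.line_to(T(-.15,.20,-.10),max_speed=.25)
a=bot.read_camera("top")
cv2.imwrite("pics/pressed2.png",cv2.resize(a["pixels"][110:250,190:340],None,fx=4,fy=4,interpolation=cv2.INTER_CUBIC))
print(bot.current_clock())
E
```

```text
38.2917
0.044 [-0.2 -0.3 -0.6] 0.0445
0.043 [-0.8 -0.1 -0.3] 0.0431
0.042 [-0.1  0.3  1.7] 0.0423
0.041 [-3.4  1.7  8.3] 0.0422
0.04 [-5.8  2.8 14.6] 0.0421
41.2667
```

View pics/pressed2.png

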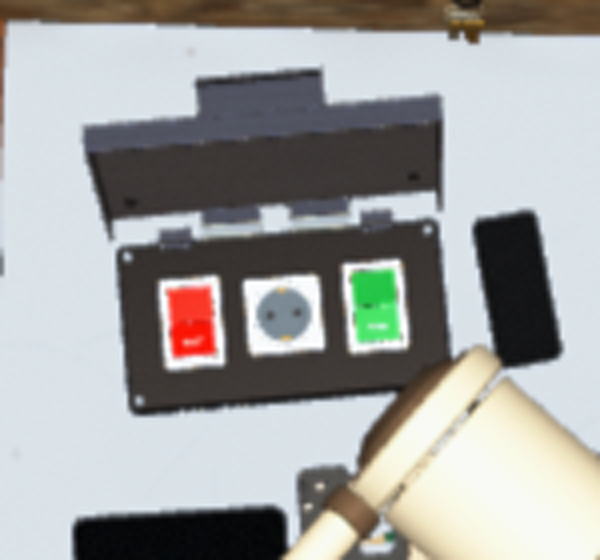

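```bash
python3 -c "
from workcell import bot
print(bot.current_contact_force()); bot.job_done(); print(bot.current_clock())"
```

```text
[-0.5107803   0.82587453  0.09415145]
the job is handed in; nothing more can be done
the job is handed in; nothing more can be done
```

The lid is open and stays there by itself, the green rocker is pressed down, and I handed the job in at about 41 s of the 48 s allowed.

**What went wrong first:** the first three lift attempts failed and left the lid shut. The closed fingers end about 22–30 mm short of the stated TCP, which I found by comparing the images with the projected TCP. With that corrected, the lift worked. The highest contact forces I read were about 5 N on the lid and 16 N on the rocker.

**Last checks:**
- **Lid:** the last picture shows it leaning back fully open with the arm away from it. I judged this by eye and did not measure the angle.
- **Green rocker:** the second press met a stiff stop at the same height where the first one ended, and the rocker looked the same in both pictures. I take that as fully on. The first press alone only read about 5 N, and I have no direct reading of the rocker angle.
- **Red rocker:** it was not touched and looks unchanged.
- **Loose things:** the charger had not moved in the last picture, and the part of the phone in view looked in place. The arm hid the pencil in that picture, but it lay in place right after the lid opened. I did not recheck the other loose things, but the arm never went near them.
- **Contact at hand-in:** the force reading was at noise level, about 1 N.

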